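# Tip a casting onto its machined face in a drill vise, bring it to the work stop and nip it

## Robot

A 6-joint arm with a two-finger parallel gripper is mounted at the origin on the work surface. World frame = base frame: x ahead of the robot, y to its left, z up, the work surface at z = 0. Lengths are in m, angles in rad, forces in N, time in s.
With the tool pointing down it reaches from about 0.35 to 0.775 m from the base axis. Payload 7.3 kg.
Tool frame: the origin (TCP) lies midway between the tips of the shut fingers; the grasp point (between the pads) lies 19 mm behind it (robot.tcp_to_grasp is the distance from the TCP to the grasp point, in m); x points along the fingers, z is the direction in which the jaws open and shut, and the axes are right-handed (so a half turn about x gives the same grasp; the last joint's range is limited). The gripper opens to 92 mm and grips with 3 to 60 N. Pads are 19 mm wide; open, the fingers measure 130 mm over their backs; the gripper's body (75 mm by 190 mm) begins 47 mm behind the grasp point.
Start: joints at [-1.374, 0.342, 1.524, -0, 1.275, -0.146], TCP at [0.176, -0.494, 0.227] pointing down, gripper open.
Joint ranges: [-2.53, 2.53], [-0.77, 2.02], [0.04, 2.7], [-1, 4.14], [0.28, 2.66], [-3.11, 3.11]. Speed limits (rad/s): [2.57, 2.57, 3.14, 3.14, 3.14, 3.14].

## Interface

Orientations are given as [roll, pitch, yaw] about the fixed x, y, z axes, in that order (R = Rz(yaw) Ry(pitch) Rx(roll)).
In Python, from cell import robot gives the robot as it stands.
- The arm moves only by the tool move_arm, never from a script. Its argument "deltas" is a list of rows, each an object with "dp": the shift along the tool's x, y, z in m, a list of three; "turn": the turn, a rotation vector about the tool's x, y, z in degrees, a list of three. A call has 1 to 10 rows; each row is the pose to reach, as a shift and turn from the pose commanded when the call began, along the tool's axes at that moment; what a row does not reach only later rows make up. A row lasts 1/10 s, in which the tool goes at most 50 mm and 8.59 degrees, less where a joint would pass 70% of its speed; a pose out of reach is approached as far as the arm can. A call with a gripper value outside its range is refused whole. "hand" is the finger opening in m, from 0 to 0.0918, set as the call begins (left out, the last holds). The fingers move at their own pace and stop on an object; "squeeze" is the grip in N (left out, the last holds). Time passes only in rows, so rows that repeat a pose let the fingers close. It gives the time, the measured TCP pose, the force and the opening at its end, in the units of the state.
- robot.observe(): the state, without advancing time (a new reading comes with each control period).
- robot.read_camera(name): name is "scene" or "side" or "wrist"; returns (picture, depth): 420x560x3 uint8, red, green, blue; 420x560 float32, m along the optical axis (not along the pixel's ray), 0 where there is no reading.
- robot.camera_info(name): a dict with "fx", "fy", "cx", "cy" (pixels), "R" (3x3) and "t" (3): a world point X has camera coordinates R X + t. Camera axes: x right, y down, z forward; pixel columns grow to the right and rows downward; lengths in m; the calibration is good to about 2 mm. A picture is of the moment at which its call begins: read the wrist's pose just before it. camera_info takes no time and is no camera call; for the wrist camera it gives the pose at the moment of the call.
- robot.hand_in(): hands the job in, once; it reports no verdict.
The state is a dict: "time": time; "qpos": joint angles; "qvel": joint speeds; "joint_efforts": joint torques, N m; "tool_pos": TCP position; "tool_rot": TCP orientation; "contact_force": force on the tool from outside, world axes, zero at the start; "torque": the same for the moment, N m; "opening": finger opening in m.
Only numpy, scipy, OpenCV 4.12 (cv2) and the standard library are available. Lean on these libraries where they do the work, as an engineer would, in place of code of your own. Each camera call takes 0.05 s, during which the arm holds its last target.

## Task

The gear-housing casting has been left standing on end in the open drill vise: tip it over, by pushing it high up, so that it lies lengthways between the jaws on its machined face (the wide flanged one), without lifting it off the bed. Slide it along the bed until it just touches the pin of the work stop, without shifting the stop, which is only finger-tight; then push the moving jaw up by hand so that the casting stays lightly nipped, square between it and the lined fixed jaw and still against the stop, but not squeezed hard, for its walls are thin. Leave everything else on the bench and on the vise where it is.

Things in the scene. Friction and masses are not known exactly. Their poses are not given: they have to be found in the camera images.
- vise: Drill-press vise bolted to the bench. Origin: on the bench under the middle of its bed; x points from moving to fixed jaw, y along the jaws towards the work stop, z up. Flat bed: top at z = 32 mm, y -90 to +90. Both jaws span y -90 to +90, tops at z = 80 mm. The fixed jaw (x +55 to +95) wears a loose-cut strip of wood over its face as a liner, up to z = 78: 2 to 12 mm thick, its thickness is not measured.
- jaw (a joint): Travel of the moving jaw in m: 0 is fully open, grows as it closes; its face is 116 mm minus this from the bare fixed jaw, less the liner there. Its half nut is released, so it is pushed along by hand: it slides stiffly (about 9 N) and stays where it is left. The casting's walls are thin: more than about 24 N from the jaw would spring them. Sliding on the bed, the casting drags with 2 to 4 N, up to 8 N against the jaw when it also rubs on the stop.
- liner (a point): Middle of the fixed jaw's bare face, at the height of the top of the wooden liner that covers this face (see vise). The liner's free face is 2 to 12 mm nearer to the moving jaw than this point: feel for it.
- jaw_face (a point): Middle of the moving jaw's gripping face, z = 60 mm in the vise frame; travels with the jaw.
- jaw_back (a point): Middle of the moving jaw's outer face, 40 mm behind its gripping face and 10 mm below its top: the place to push the jaw from. Below it the screw (16 mm thick, its top 16 mm lower) runs out along the vise's -x through a bracket whose top is 10 mm lower than this point and standing at x -168 to -148, y -45 to +45 mm in the vise frame, to a 124 mm cross handle 143 mm behind.
- stop_tip (a point): Centre of the flat end of the work stop's pin (11 mm thick), which points along the vise's -y, at x = +2, z = 57 mm in the vise frame. 25 to 47 mm behind the tip (+y) its arm crosses to a rod beside the fixed jaw; arm and collar reach 19 mm above the tip, thumbscrew 37 mm. The clamp is only finger-tight: about 10 N along the pin makes it slip and loses its setting.
- casting: Aluminium gear-housing casting, 120 mm long, 0.33 to 0.61 kg, standing on end on the bed. Origin: centre of that end; z up along its length, x across. The machined face is at y = -22.5 mm (it looks along the vise's -y at first), on a flange 74 mm wide, 10 mm thick; the rest is 60 mm wide up to y = +22.5. Lying on the machined face, its y axis points up and its origin is 22.5 mm above the bed.
- boss (a point): Centre of the outer face of the casting's round bearing boss (38 mm across, dark bore), on the side opposite the machined face: it stands out 12 mm from there, 60 mm from either end.
- parallel_top: Bystander, to be left alone: ground steel parallel bar, 14 x 120 x 12 mm, lying along the top of the fixed jaw.
- parallel_bench: Bystander, to be left alone: ground steel parallel bar, 130 x 14 x 24 mm high, lying on the bench beyond the end of the vise that is away from the work stop.
- brush: Bystander, to be left alone: chip brush lying on the bench beyond the work stop.
- wrench: Bystander, to be left alone: wrench lying on the bench near the vise handle.
- square: Bystander, to be left alone: steel try square lying flat on the bench, stock 75 mm, blade 100 mm.
- mug: Bystander, to be left alone: pewter mug, 95 mm tall, 72 mm across, standing on the bench.
- oilcan: Bystander, to be left alone: oil can, 120 mm tall with a thin spout, standing on the bench.
- tin: Bystander, to be left alone: brass-coloured tin, 60 mm tall and 60 mm across, standing on the bench.

How it is judged:
On the way, in this order (a step that is already met when the one before it is completed fails the run):
1. the casting lies at rest on its machined face on the vise bed, between the jaws (angle between casting's own y axis and vertical below 0.06 rad and z of casting in the frame of vise between 0.051 and 0.058 m and linear speed of casting below 0.02 m/s), for 0.2 s.
2. lying so, its end has been brought up to touch the pin of the work stop (over 0.5 N) (angle between casting's own y axis and vertical below 0.06 rad and z of casting in the frame of vise between 0.051 and 0.058 m and z of stop_tip in the frame of casting between -0.0015 and 0.003 m and contact force between stop and casting above 0.5 N), for 0.1 s.
At the end, for the whole second after the job is handed in: The casting lies on its machined face on the vise bed, square with the jaws to within 0.03 rad, nipped by its flange between the moving jaw and the lined fixed jaw, each pressing on it with more than 2 N without help, and its end within 2 mm of the work stop's pin; everything at rest (angle between casting's own y axis and vertical below 0.06 rad and z of casting in the frame of vise between 0.051 and 0.058 m and z of stop_tip in the frame of casting between -0.002 and 0.003 m and contact force between each of jaw, liner and casting above 2 N and x of casting in the frame of vise between 0.003 and 0.019 m and angle between the x axis of casting and the x axis of vise, either way round below 0.03 rad and linear speed of casting below 0.01 m/s); the robot touches nothing.
It fails at once if the work stop is shifted by more than 1 mm (distance of stop_tip from where it was at the start of the episode above 0.001 m).
It fails at once if the moving jaw squeezes the casting with more than 24 N (contact force between jaw and casting above 24 N).
It fails at once if the casting is lifted off the bed (by more than 13 mm) (z of casting in the frame of vise above 0.068 m).
It fails at once if a bystander is moved by more than 20 mm (distance of any of parallel_top, parallel_bench, brush, wrench, square, mug, oilcan, tin from where it was at the start of the episode above 0.02 m).
It also fails if it takes over 72 s, if anything falls off the work surface, if the arm or the gripper's body presses on something with over 40 N, if the wrist force passes 120 N, or if a joint passes its speed limit or range.

## Working session

There is one attempt and no reset: what is moved stays moved. The work goes in short steps, Python scripts to look and compute and a tool call to move; the robot and the scene stay as the last step left them, time stands still between calls to the robot, and variables do not carry over. Pictures are saved under pics/ and viewed, and the job is handed in when it is done.

Besides the shell and the picture viewer there is one more tool, called after ">>>" as name([rows], argument=value, ...), one row to a line, values as JSON. move_arm: Moves the arm, as the interface text tells. Its arguments: {"type":"object","properties":{"deltas":{"type":"array"},"hand":{"type":"number"},"squeeze":{"type":"number"}},"required":["deltas"]}

```bash
ls; mkdir -p pics; python3 - <<'E'
from cell import robot
import cv2,numpy as np
print(robot.observe())
for n in ['scene','side','wrist']:
    i=robot.camera_info(n);print(n,{k:np.round(v,3).tolist() for k,v in i.items()})
    p,d=robot.read_camera(n)
    cv2.imwrite(f'pics/{n}0.png',p[:,:,::-1]);np.save(f'pics/{n}0.npy',d)
E
```

```text
pics
{'time': 0.0, 'qpos': array([-1.37401742e+00,  3.42720252e-01,  1.52499947e+00,  2.61980278e-05,
        1.27541693e+00, -1.46010202e-01]), 'qvel': array([ 1.07261803e-03, -2.78478881e-03, -8.77963483e-05,  2.87701569e-04,
       -3.16093332e-04, -3.86334589e-04]), 'joint_efforts': array([-4.74817516e-04, -4.31244600e+01, -2.44220763e+01,  7.14959647e-02,
        5.58614067e-02, -1.14956806e-04]), 'tool_pos': array([ 0.17640418, -0.49404716,  0.22605238]), 'tool_rot': array([2.9793587 , 1.56925213, 1.75134384]), 'contact_force': array([-0.33591803,  0.17973891,  0.21241359]), 'torque': array([ 0.01223353, -0.00032781, -0.0215925 ]), 'opening': 0.09189146723179059}
scene {'fx': 522.096, 'fy': 522.096, 'cx': 280.56, 'cy': 208.91, 'R': [[-0.601, 0.799, 0.006], [0.519, 0.396, -0.757], [-0.608, -0.452, -0.653]], 't': [0.366, -0.24, 1.525]}
side {'fx': 384.005, 'fy': 384.005, 'cx': 278.592, 'cy': 201.691, 'R': [[-0.901, -0.434, 0.006], [-0.316, 0.646, -0.695], [0.298, -0.628, -0.719]], 't': [0.53, 0.232, 0.822]}
wrist {'fx': 290.999, 'fy': 290.999, 'cx': 272.845, 'cy': 209.979, 'R': [[0.337, -0.941, -0.003], [-0.903, -0.324, 0.281], [-0.265, -0.093, -0.96]], 't': [-0.524, -0.037, 0.391]}
```

View pics/scene0.png

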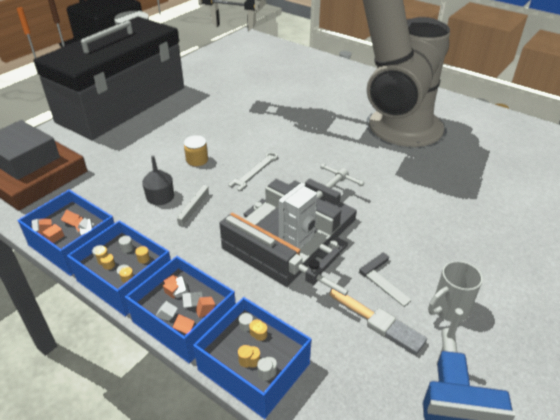

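View pics/side0.png

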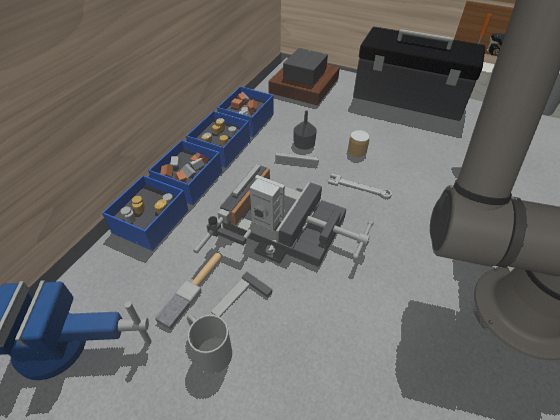

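View pics/wrist0.png

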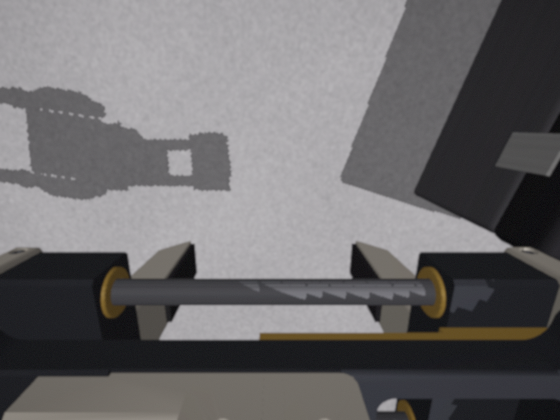

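```bash
cat > h.py <<'E'
import numpy as np,cv2
from cell import robot
def cloud(info,d):
    v,u=np.mgrid[:420,:560]
    z=d
    P=np.stack([(u-info['cx'])/info['fx']*z,(v-info['cy'])/info['fy']*z,z],-1)
    return (P-info['t'])@np.asarray(info['R'])
def ray(info,u,v,h):
    R=np.asarray(info['R']);c=-R.T@info['t']
    r=R.T@np.array([(u-info['cx'])/info['fx'],(v-info['cy'])/info['fy'],1])
    return c+r*(h-c[2])/r[2]
def proj(info,X):
    x=np.asarray(info['R'])@X+info['t'];return np.array([info['fx']*x[0]/x[2]+info['cx'],info['fy']*x[1]/x[2]+info['cy']])
def rx(r):
    a,b,c=r
    from scipy.spatial.transform import Rotation as Ro
    return Ro.from_euler('xyz',r).as_matrix()
E
python3 - <<'E'
from h import *
for n,(x0,y0,x1,y1) in {'scene':(200,140,440,320),'side':(180,150,400,315)}.items():
    p=cv2.imread(f'pics/{n}0.png')[y0:y1,x0:x1];p=cv2.resize(p,(800,int(800*(y1-y0)/(x1-x0))),interpolation=cv2.INTER_CUBIC)
    cv2.imwrite(f'pics/{n}0z.png',p)
    P=cloud(robot.camera_info(n),np.load(f'pics/{n}0.npy'))
    u,v=(360,275) if n=='scene' else (280,330)
    print(n,P[v,u])
    # top-down height map
    m=(P[...,2]>0.015)&(P[...,0]>0.2)&(P[...,0]<0.8)&(abs(P[...,1])<0.45)
    im=np.zeros((600,600,3),np.uint8)
    q=P[m]; z=np.clip(q[:,2]/0.2*255,0,255).astype(np.uint8)
    c=cv2.applyColorMap(z[:,None],cv2.COLORMAP_JET)[:,0]
    r=((0.8-q[:,0])*1000).astype(int).clip(0,599); cc=((0.3-q[:,1])*1000).astype(int)
    ok=(cc>=0)&(cc<600); im[r[ok],cc[ok]]=c[ok]
    cv2.imwrite(f'pics/{n}top.png',im)
E
```

```text
scene [0.58595402 0.18904491 0.00271113]
side [0.45433611 0.27090151 0.0005752 ]
```

View pics/scene0z.png

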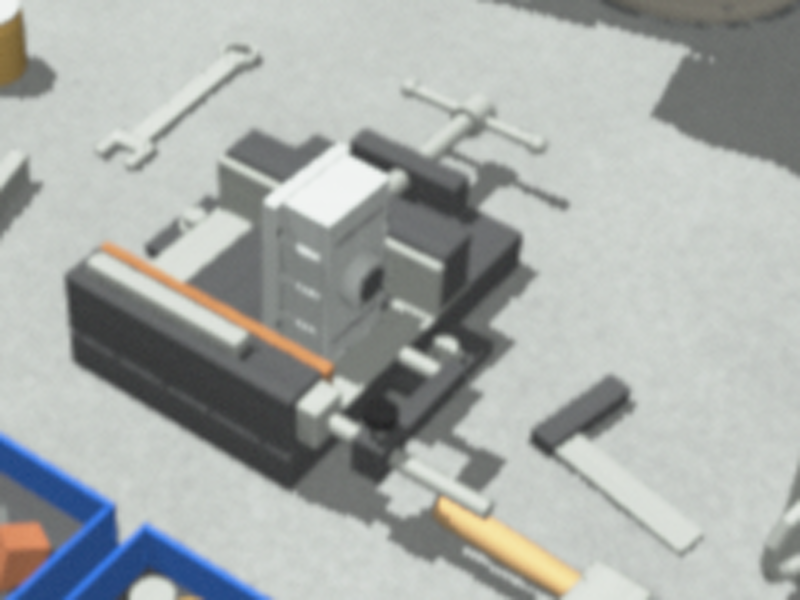

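View pics/side0z.png

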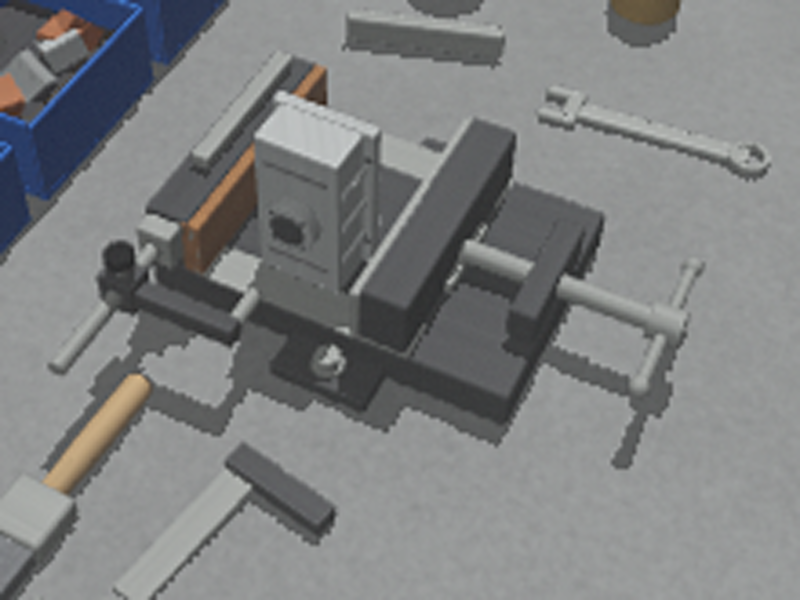

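View pics/scenetop.png

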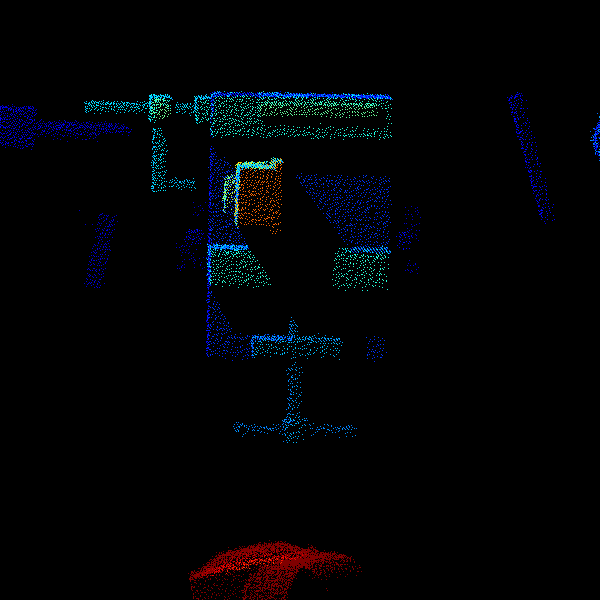

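View pics/sidetop.png

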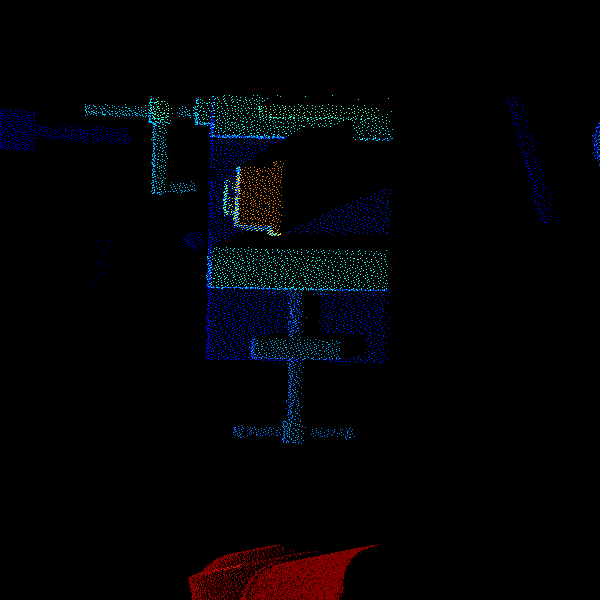

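```bash
python3 - <<'E'
from h import *
from scipy.spatial.transform import Rotation as Ro
o=robot.observe();print(rx(o['tool_rot']).round(3))
C={}
for n in ['scene','side']:
    C[n]=cloud(robot.camera_info(n),np.load(f'pics/{n}0.npy'))
def fit(n,x,y,z,ax,name):
    P=C[n].reshape(-1,3);m=(P[:,0]>x[0])&(P[:,0]<x[1])&(P[:,1]>y[0])&(P[:,1]<y[1])&(P[:,2]>z[0])&(P[:,2]<z[1])
    q=P[m]
    if len(q)<5: print(name,len(q));return
    a,b=(1,0) if ax=='x' else (0,1)
    for _ in range(3):
        c=np.polyfit(q[:,a],q[:,b],1);r=q[:,b]-np.polyval(c,q[:,a]);q=q[abs(r)<2.5*r.std()+1e-4]
    print(name,n,len(q),'slope',c[0].round(4),'at0/mid',np.polyval(c,0 if ax=='x' else .6).round(4),'std',r.std().round(4), 'range',q[:,a].min().round(3),q[:,a].max().round(3))
fit('scene',(.54,.565),(-.09,.09),(.04,.074),'x','jawface')
fit('side',(.5,.525),(-.09,.09),(.045,.074),'x','jawback')
fit('scene',(.69,.72),(-.09,.09),(.01,.074),'x','fixedback')
fit('side',(.65,.68),(-.09,.09),(.036,.074),'x','linerface')
fit('side',(.45,.7),(.08,.1),(.036,.074),'y','ends')
fit('side',(.57,.65),(.045,.072),(.125,.148),'y','castface+y')
fit('scene',(.57,.65),(.045,.072),(.125,.148),'y','castface+y')
fit('side',(.55,.585),(.0,.065),(.1,.148),'x','cast-x side')
fit('scene',(.625,.66),(.025,.065),(.1,.148),'x','cast+x side')
fit('scene',(.60,.66),(-.02,.025),(.05,.15),'x','fl')
for n in C:
  P=C[n].reshape(-1,3)
  for nm,b in dict(bed=(.56,.65,-.09,.09,.025,.04),jawtop=(.515,.55,-.085,.085,.07,.09),fj=(.67,.7,.06,.09,.07,.09),casttop=(.57,.64,.02,.06,.14,.16),flangetop=(.56,.65,.01,.021,.14,.16),pin=(.600,.628,.100,.14,.045,.07),arm=(.6,.7,.12,.16,.06,.1)).items():
    m=(P[:,0]>b[0])&(P[:,0]<b[1])&(P[:,1]>b[2])&(P[:,1]<b[3])&(P[:,2]>b[4])&(P[:,2]<b[5]);q=P[m]
    if len(q):print(n,nm,len(q),np.percentile(q,[2,50,98],axis=0).round(4).tolist())
E
```

```text
[[-0.     0.942  0.336]
 [ 0.001  0.336 -0.942]
 [-1.     0.    -0.001]]
jawface scene 335 slope 0.0185 at0/mid 0.5513 std 0.0013 range -0.09 0.09
jawback side 203 slope 0.0199 at0/mid 0.511 std 0.0004 range -0.084 0.09
fixedback scene 1406 slope 0.0172 at0/mid 0.7047 std 0.001 range -0.09 0.089
linerface side 225 slope 0.0253 at0/mid 0.6622 std 0.0012 range -0.09 0.09
ends side 240 slope -0.0162 at0/mid 0.0893 std 0.0015 range 0.512 0.697
castface+y side 166 slope -0.0128 at0/mid 0.0623 std 0.0018 range 0.573 0.633
castface+y scene 201 slope -0.1364 at0/mid 0.0626 std 0.003 range 0.574 0.637
cast-x side side 221 slope 0.244 at0/mid 0.5617 std 0.0024 range 0.019 0.065
cast+x side scene 330 slope -0.0463 at0/mid 0.6363 std 0.0021 range 0.025 0.065
fl scene 102 slope 0.1768 at0/mid 0.6358 std 0.001 range 0.017 0.025
scene bed 1026 [[0.5619, -0.0871, 0.0301], [0.5999, -0.0269, 0.0352], [0.6393, 0.0896, 0.0385]]
scene jawtop 528 [[0.516, -0.0835, 0.0728], [0.535, -0.0343, 0.0829], [0.5496, 0.0836, 0.0859]]
scene fj 170 [[0.6707, 0.0611, 0.0775], [0.6851, 0.0767, 0.0827], [0.6993, 0.0893,
[... 338 characters left out ...]
.6682, 0.1434, 0.0712], [0.6994, 0.1564, 0.0981]]
side bed 722 [[0.5653, -0.0864, 0.0277], [0.5888, 0.0616, 0.0315], [0.6475, 0.0894, 0.038]]
side jawtop 701 [[0.5159, -0.0802, 0.0733], [0.5312, 0.008, 0.0789], [0.549, 0.0816, 0.0816]]
side fj 127 [[0.6712, 0.0613, 0.0731], [0.6838, 0.0767, 0.0787], [0.6987, 0.0888, 0.0812]]
side casttop 360 [[0.572, 0.0213, 0.142], [0.6006, 0.0406, 0.1511], [0.6336, 0.0594, 0.1531]]
side flangetop 24 [[0.5656, 0.0173, 0.1421], [0.6093, 0.0194, 0.1503], [0.6375, 0.0206, 0.1522]]
side pin 68 [[0.6065, 0.1051, 0.0553], [0.6121, 0.1237, 0.0614], [0.6256, 0.1392, 0.0686]]
side arm 373 [[0.6072, 0.1248, 0.0608], [0.6733, 0.1429, 0.0675], [0.6979, 0.1556, 0.0941]]
```

>>> move_arm([
  {"dp":[0,0.04,-0.0275],"turn":[-4.6,0,0]},
  {"dp":[0,0.08,-0.055],"turn":[-9.2,0,0]},
  {"dp":[0,0.12,-0.0825],"turn":[-13.8,0,0]},
  {"dp":[0,0.16,-0.11],"turn":[-18.4,0,0]},
  {"dp":[0,0.2,-0.1375],"turn":[-23,0,0]},
  {"dp":[0,0.24,-0.165],"turn":[-27.6,0,0]},
  {"dp":[0,0.28,-0.1925],"turn":[-32.2,0,0]},
  {"dp":[0,0.32,-0.22],"turn":[-36.8,0,0]},
  {"dp":[0,0.36,-0.2475],"turn":[-41.4,0,0]},
  {"dp":[0,0.4,-0.275],"turn":[-46,0,0]},
], hand=0)

```text
time: 1.15
tool_pos: [0.4615, -0.0991, 0.2267]
tool_rot: [-1.168, 1.571, -1.59]
contact_force: [0.4, -1.3, 0.2]
opening: 0.0162
```

```bash
cat >> h.py <<'E'
YAW=-0.018
Rv=np.array([[np.cos(YAW),-np.sin(YAW),0],[np.sin(YAW),np.cos(YAW),0],[0,0,1]]);Ov=np.array([.610,-.0005,0])
Rt=np.column_stack([[0,0,-1],np.cross(Rv[:,0],[0,0,-1]),Rv[:,0]])
def go(X,wd=True):
    from scipy.spatial.transform import Rotation as Ro
    o=robot.observe();R=rx(o['tool_rot'])
    print('dp',(R.T@(np.asarray(X)-o['tool_pos'])).round(4),'turn',np.degrees(Ro.from_matrix(R.T@Rt).as_rotvec()).round(2))
def st():
    o=robot.observe();print('t',round(o['time'],2),'vise',(Rv.T@(o['tool_pos']-Ov)).round(4),'F',(Rv.T@o['contact_force']).round(2),'open',round(o['opening'],4))
E
python3 -c "
from h import *
go([.606,.090,.227]);st()"
```

```text
dp [-0.0004  0.2317  0.0544] turn [-2.314e+01  0.000e+00  1.000e-02]
t 1.15 vise [-0.1467 -0.1013  0.2267] F [ 0.46 -1.3   0.18] open 0.0162
```

>>> move_arm([
  {"dp":[0,0.046,0.011],"turn":[-4.6,0,0]},
  {"dp":[0,0.092,0.022],"turn":[-9.2,0,0]},
  {"dp":[0,0.139,0.033],"turn":[-13.8,0,0]},
  {"dp":[0,0.185,0.044],"turn":[-18.4,0,0]},
  {"dp":[0,0.232,0.054],"turn":[-23.1,0,0]},
  {"dp":[0,0.232,0.054],"turn":[-23.1,0,0]},
  {"dp":[0.045,0.232,0.054],"turn":[-23.1,0,0]},
  {"dp":[0.088,0.232,0.054],"turn":[-23.1,0,0]},
  {"dp":[0.088,0.232,0.054],"turn":[-23.1,0,0]},
])

```text
time: 2.05
tool_pos: [0.6014, 0.0876, 0.1327]
tool_rot: [-3.076, 1.558, -3.099]
contact_force: [-0.7, -0.3, -0.4]
opening: 0.0003
```

```bash
python3 -c "
from h import *
go([.606,.090,.138]);st();print(robot.observe()['qpos'],rx(robot.observe()['tool_rot']).round(3))
p,d=robot.read_camera('side');cv2.imwrite('pics/s1.png',cv2.resize(p[130:330,150:420,::-1],None,fx=2.9,fy=2.9))"
```

```text
dp [-0.0054  0.0025  0.0045] turn [-0.26 -0.74  0.05]
t 2.05 vise [-0.0102  0.0879  0.1327] F [-0.74 -0.27 -0.37] open 0.0003
[ 1.87039195e-02  5.81687120e-01  1.40267646e+00 -3.39781913e-04
  1.17012325e+00  4.13408348e-02] [[-0.013  0.022  1.   ]
 [-0.001  1.    -0.023]
 [-1.    -0.001 -0.013]]
```

View pics/s1.png

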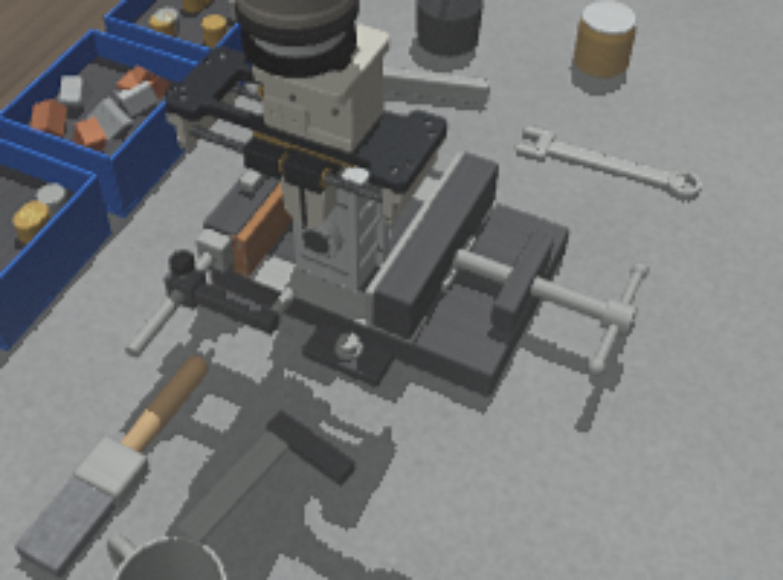

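>>> move_arm([
  {"dp":[-0.004,-0.006,0.004],"turn":[0,-0.6,0]},
  {"dp":[-0.004,-0.013,0.004],"turn":[0,-0.6,0]},
  {"dp":[-0.004,-0.019,0.004],"turn":[0,-0.6,0]},
  {"dp":[-0.004,-0.025,0.004],"turn":[0,-0.6,0]},
  {"dp":[-0.004,-0.031,0.004],"turn":[0,-0.6,0]},
  {"dp":[-0.004,-0.037,0.004],"turn":[0,-0.6,0]},
  {"dp":[-0.004,-0.043,0.004],"turn":[0,-0.6,0]},
  {"dp":[-0.004,-0.048,0.004],"turn":[0,-0.6,0]},
  {"dp":[-0.004,-0.052,0.004],"turn":[0,-0.6,0]},
  {"dp":[-0.004,-0.056,0.004],"turn":[0,-0.6,0]},
])

```text
time: 3.1
tool_pos: [0.6083, 0.0316, 0.1425]
tool_rot: [-0.011, 1.561, -0.033]
contact_force: [0.3, 0.7, 0.2]
opening: 0.0006
```

```bash
python3 -c "
from h import *
st()
p,d=robot.read_camera('side');cv2.imwrite('pics/s2.png',cv2.resize(p[130:330,150:420,::-1],None,fx=2.9,fy=2.9))"
```

```text
t 3.1 vise [-0.0022  0.0321  0.1425] F [0.27 0.71 0.19] open 0.0006
```

View pics/s2.png

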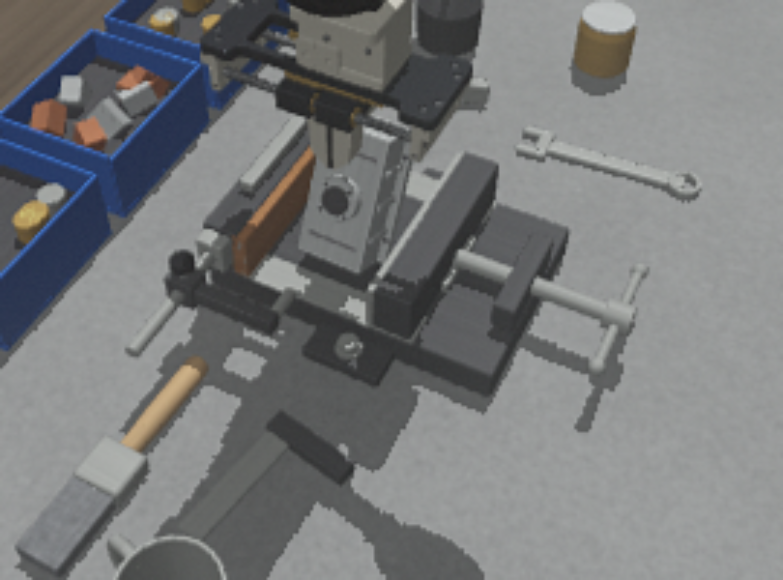

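>>> move_arm([
  {"dp":[0,-0.004,0]},
  {"dp":[0,-0.008,0]},
  {"dp":[0,-0.012,0]},
  {"dp":[0,-0.016,0]},
  {"dp":[0,-0.02,0]},
  {"dp":[0,-0.024,0]},
  {"dp":[0,-0.024,0]},
  {"dp":[0,-0.024,0]},
  {"dp":[0,-0.024,0]},
  {"dp":[0,-0.024,0]},
])

```text
invalid input
```

```bash
python3 -c "
from h import *
st()
for n,(x,y) in dict(side=(150,130),scene=(200,140)).items():
  p,d=robot.read_camera(n);cv2.imwrite('pics/%s3.png'%n,cv2.resize(p[y:y+200,x:x+270,::-1],None,fx=2.9,fy=2.9));np.save('pics/%s3.npy'%n,d)"
```

```text
t 3.15 vise [-0.0022  0.0315  0.1426] F [ 0.57 -1.06  0.22] open 0.0006
```

View pics/side3.png

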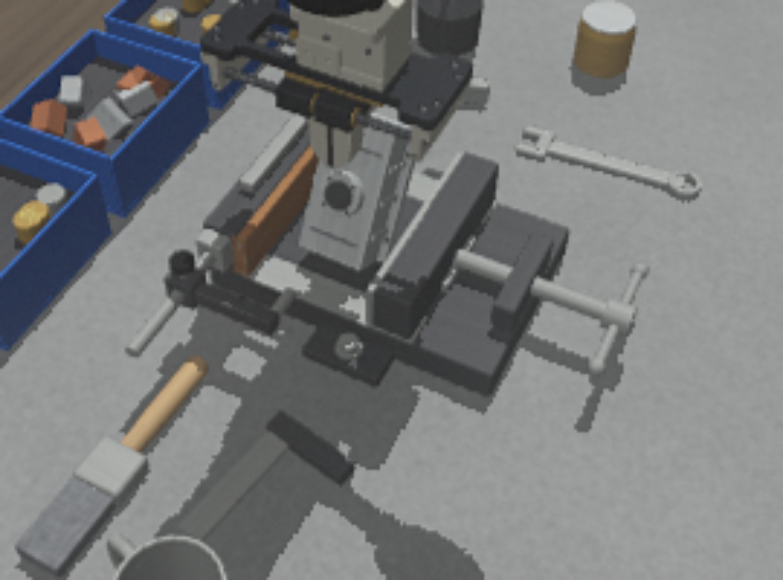

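View pics/scene3.png

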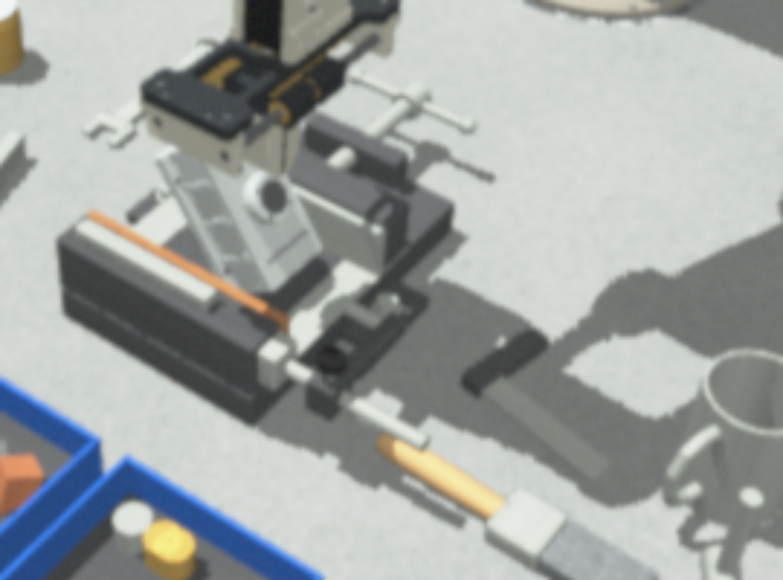

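>>> move_arm([
  {"dp":[0,0,0],"turn":[0,0,0]},
  {"dp":[0,0,0],"turn":[0,0,0]},
  {"dp":[-0.02,0,0],"turn":[0,0,0]},
  {"dp":[-0.06,0,0],"turn":[0,0,0]},
])

```text
time: 3.65
tool_pos: [0.606, 0.0323, 0.2001]
tool_rot: [0.095, 1.568, 0.074]
contact_force: [-0.1, 1.5, -0.1]
opening: 0.0004
```

```bash
python3 -c "
from h import *
st()
for n,(x,y) in dict(side=(150,130),scene=(200,140)).items():
  p,d=robot.read_camera(n);cv2.imwrite('pics/%s4.png'%n,cv2.resize(p[y:y+200,x:x+270,::-1],None,fx=2.9,fy=2.9));np.save('pics/%s4.npy'%n,d)"
```

```text
t 3.65 vise [-0.0046  0.0327  0.2001] F [-0.09  1.53 -0.06] open 0.0004
```

View pics/side4.png

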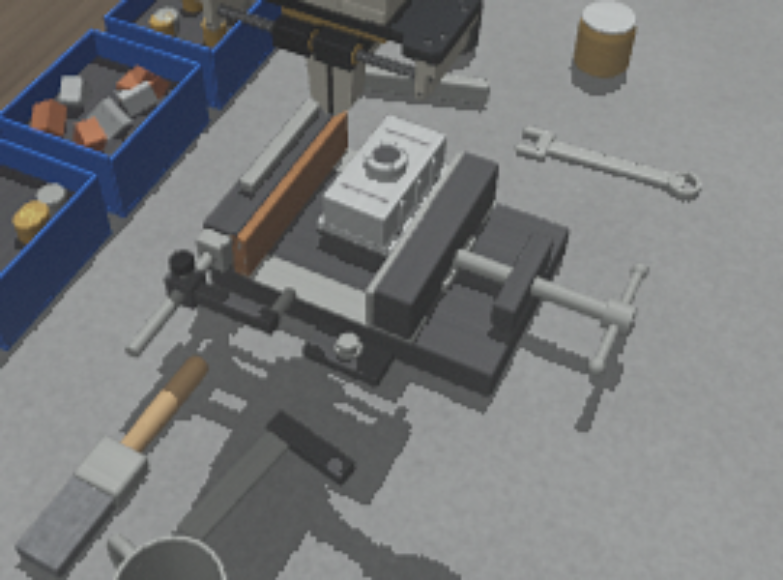

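View pics/scene4.png

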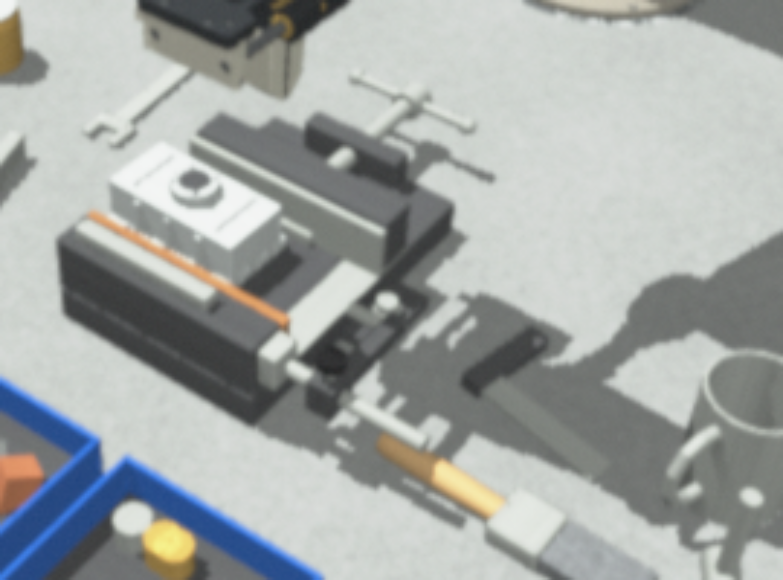

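Casting lies flat on its machined face (boss upward), nearly square. Measure it.

```bash
cat > m.py <<'E'
from h import *
import sys
def meas(k):
  for n in ['scene','side']:
    P=(cloud(robot.camera_info(n),np.load(f'pics/{n}{k}.npy'))-Ov)@Rv
    dz={'scene':.0037,'side':-.0005}[n]; P[...,2]-=dz
    P=P.reshape(-1,3)
    m=(P[:,2]>.068)&(P[:,2]<.084)&(abs(P[:,0]-.0)<.048)&(P[:,0]>-.045)&(P[:,1]<.12)&(P[:,1]>-.14)
    q=P[m].astype(np.float32)
    r=cv2.minAreaRect(q[:,:2]*1000);print(n,'top',len(q),np.round(r[0],1),np.round(r[1],1),round(r[2],2),'mean',q.mean(0).round(4))
    b=P[(P[:,2]>.085)&(P[:,2]<.095)&(abs(P[:,0])<.045)&(P[:,1]>-.14)&(P[:,1]<.1)]
    if len(b): rb=cv2.minEnclosingCircle((b[:,:2]*1000).astype(np.float32));print('  boss',len(b),np.round(rb[0],1),round(rb[1],1))
    f=P[(P[:,1]>.09)&(P[:,1]<.16)&(P[:,0]>-.02)&(P[:,0]<.02)&(P[:,2]>.05)&(P[:,2]<.068)]
    if len(f):print('  pin',np.percentile(f,[1,50],axis=0).round(4).tolist())
meas(sys.argv[1])
E
python3 m.py 4
```

```text
scene top 986 [ -6.9 -43.9] [123.5  66.3] 88.6 mean [-0.0029 -0.0384  0.076 ]
  boss 166 [ -8.1 -44.7] 20.3
  pin [[-0.0039, 0.1056, 0.0541], [0.006, 0.135, 0.0619]]
side top 737 [-10.  -43.4] [122.1  65.3] 87.65 mean [-0.0136 -0.0361  0.0762]
  boss 129 [-10.6 -44.2] 19.9
  pin [[-0.006, 0.1067, 0.053], [0.0017, 0.1391, 0.0622]]
```

```bash
python3 -c "
from h import *
st();go(Ov+Rv@[-.009,-.137,.2])"
```

```text
t 3.75 vise [-2.000e-04  3.260e-02  2.082e-01] F [-0.5  -1.17  0.84] open 0.0003
dp [ 0.0082 -0.1696 -0.0084] turn [-0.2   1.17  0.03]
```

>>> move_arm([
  {"dp":[0,-0.03,-0.002],"turn":[0,0.5,0]},
  {"dp":[0,-0.07,-0.004],"turn":[0,0.5,0]},
  {"dp":[0,-0.11,-0.006],"turn":[0,0.5,0]},
  {"dp":[0,-0.15,-0.008],"turn":[0,0.5,0]},
  {"dp":[0.005,-0.17,-0.0084],"turn":[0,0.5,0]},
  {"dp":[0.035,-0.17,-0.0084],"turn":[0,0.5,0]},
  {"dp":[0.06,-0.17,-0.0084],"turn":[0,0.5,0]},
  {"dp":[0.06,-0.17,-0.0084],"turn":[0,0.5,0]},
  {"dp":[0.06,-0.17,-0.0084],"turn":[0,0.5,0]},
  {"dp":[0.06,-0.17,-0.0084],"turn":[0,0.5,0]},
], hand=0.03)

```text
time: 4.75
tool_pos: [0.5972, -0.1378, 0.1442]
tool_rot: [-0.217, 1.566, -0.238]
contact_force: [0.6, -0.2, -0.6]
opening: 0.0299
```

```bash
python3 -c "
from h import *
st();go(Ov+Rv@[-.009,-.137,.042])"
```

```text
t 4.75 vise [-0.0103 -0.1375  0.1442] F [ 0.57 -0.19 -0.61] open 0.0299
dp [0.1022 0.0006 0.0009] turn [-0.2   0.25  0.05]
```

>>> move_arm([
  {"dp":[0.03,0,0.001],"turn":[-0.2,0.2,0]},
  {"dp":[0.06,0,0.001],"turn":[-0.2,0.2,0]},
  {"dp":[0.085,0,0.001],"turn":[-0.2,0.2,0]},
  {"dp":[0.102,0,0.001],"turn":[-0.2,0.2,0]},
  {"dp":[0.102,0,0.001],"turn":[-0.2,0.2,0]},
  {"dp":[0.102,0,0.001],"turn":[-0.2,0.2,0]},
  {"dp":[0.102,0,0.001],"turn":[-0.2,0.2,0]},
])

```text
time: 5.45
tool_pos: [0.5988, -0.1381, 0.0426]
tool_rot: [-0.665, 1.569, -0.683]
contact_force: [0.5, 0.0, -0.4]
opening: 0.0301
```

```bash
python3 -c "
from h import *
st();go(Ov+Rv@[-.009,-.137,.042])
for n,(x,y) in dict(side=(150,130),scene=(200,140)).items():
  p,d=robot.read_camera(n);cv2.imwrite('pics/%s5.png'%n,cv2.resize(p[y:y+200,x:x+270,::-1],None,fx=2.9,fy=2.9));np.save('pics/%s5.npy'%n,d)"
```

```text
t 5.45 vise [-0.0088 -0.1378  0.0426] F [ 0.48  0.02 -0.41] open 0.0301
dp [ 0.0006  0.0008 -0.0002] turn [-0.01  0.09  0.07]
```

View pics/side5.png

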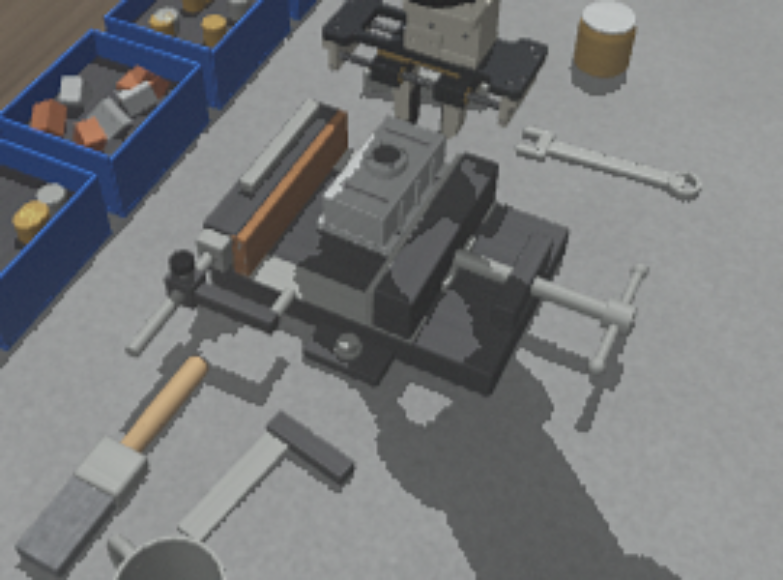

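View pics/scene5.png

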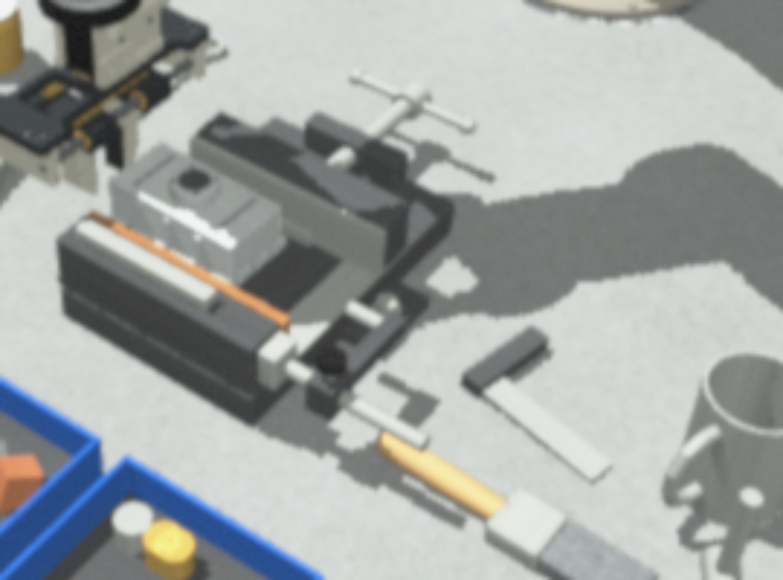

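>>> move_arm([
  {"dp":[0,0.012,0],"turn":[0,0,0]},
  {"dp":[0,0.022,0],"turn":[0,0,0]},
  {"dp":[0,0.03,0],"turn":[0,0,0]},
  {"dp":[0,0.038,0],"turn":[0,0,0]},
  {"dp":[0,0.046,0],"turn":[0,0,0]},
  {"dp":[0,0.053,0],"turn":[0,0,0]},
  {"dp":[0,0.06,0],"turn":[0,0,0]},
  {"dp":[0,0.065,0],"turn":[0,0,0]},
  {"dp":[0,0.07,0],"turn":[0,0,0]},
  {"dp":[0,0.07,0],"turn":[0,0,0]},
])

```text
time: 6.55
tool_pos: [0.5986, -0.0669, 0.0404]
tool_rot: [2.862, 1.568, 2.844]
contact_force: [-0.4, -0.4, 0.1]
opening: 0.0301
```

```bash
python3 -c "
from h import *
st()
for n,(x,y) in dict(side=(150,130),scene=(200,140)).items():
  p,d=robot.read_camera(n);cv2.imwrite('pics/%s6.png'%n,cv2.resize(p[y:y+200,x:x+270,::-1],None,fx=2.9,fy=2.9));np.save('pics/%s6.npy'%n,d)"
python3 m.py 6
```

```text
t 6.55 vise [-0.0102 -0.0666  0.0404] F [-0.38 -0.39  0.1 ] open 0.0301
scene top 1091 [-9.1 -4.4] [ 66.4 138.2] 0.58 mean [-0.0044  0.0055  0.0759]
  boss 195 [ -8.5 -24.6] 47.9
  pin [[-0.0046, 0.1056, 0.0525], [0.0053, 0.1352, 0.0618]]
side top 855 [-13.2  -6.9] [ 65.3 144.7] 1.04 mean [-0.0154  0.0067  0.0763]
  boss 158 [ -5.1 -26.7] 49.3
  pin [[-0.0058, 0.1055, 0.0536], [0.0016, 0.139, 0.0617]]
```

View pics/side6.png

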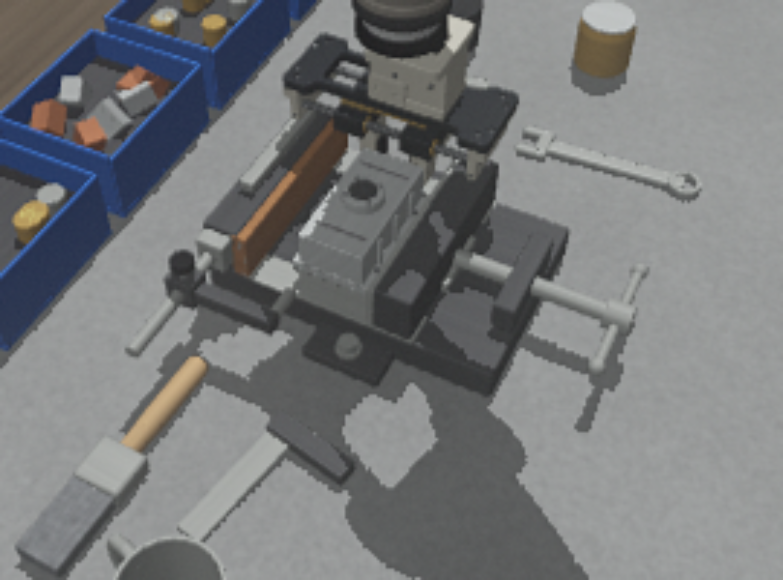

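>>> move_arm([
  {"dp":[0,0.006,0],"turn":[0,0,0]},
  {"dp":[0,0.012,0],"turn":[0,0,0]},
  {"dp":[0,0.018,0],"turn":[0,0,0]},
  {"dp":[0,0.023,0],"turn":[0,0,0]},
  {"dp":[0,0.028,0],"turn":[0,0,0]},
  {"dp":[0,0.031,0],"turn":[0,0,0]},
  {"dp":[0,0.033,0],"turn":[0,0,0]},
  {"dp":[0,0.034,0],"turn":[0,0,0]},
  {"dp":[0,0.034,0],"turn":[0,0,0]},
])

```text
time: 7.55
tool_pos: [0.5995, -0.0336, 0.0407]
tool_rot: [2.995, 1.569, 2.977]
contact_force: [0.9, 0.2, -0.2]
opening: 0.0298
```

```bash
sed -i 's/(P\[:,1\]>-.14)\&(P/(P[:,1]>YM)\&(P/; s/&(P\[:,1\]<.12)&(P\[:,1\]>-.14)/\&(P[:,1]<.12)\&(P[:,1]>YM)/; s/^meas.*/YM=float(sys.argv[2]);meas(sys.argv[1])/' m.py
python3 -c "
from h import *
st()
for n,(x,y) in dict(side=(150,130),scene=(200,140)).items():
  p,d=robot.read_camera(n);cv2.imwrite('pics/%s7.png'%n,cv2.resize(p[y:y+200,x:x+270,::-1],None,fx=2.9,fy=2.9));np.save('pics/%s7.npy'%n,d)"
python3 m.py 7 -0.01; python3 m.py 6 -.05
```

```text
t 7.55 vise [-0.0099 -0.0333  0.0407] F [ 0.89  0.23 -0.22] open 0.0298
scene top 956 [-9.6 44.2] [ 64.8 108.3] 0.76 mean [-0.0043  0.0496  0.0758]
  boss 184 [-11.2  37.7] 20.9
  pin [[-0.0185, 0.0909, 0.0503], [0.0052, 0.1166, 0.0611]]
side top 760 [-11.7  44. ] [ 66.  107.3] 0.5 mean [-0.0155  0.0517  0.0762]
  boss 149 [-13.1  36.7] 19.5
  pin [[-0.0183, 0.0947, 0.0506], [0.0002, 0.1203, 0.0616]]
scene top 973 [-10.    7.6] [115.6  64.8] 88.97 mean [-0.0046  0.0131  0.0759]
  boss 174 [-10.4   4.2] 19.5
  pin [[-0.0046, 0.1056, 0.0525], [0.0053, 0.1352, 0.0618]]
side top 754 [-12.3   7.8] [114.9  64.4] 89.96 mean [-0.0156  0.0153  0.0762]
  boss 141 [-12.    2.9] 19.4
  pin [[-0.0058, 0.1055, 0.0536], [0.0016, 0.139, 0.0617]]
```

View pics/side7.png

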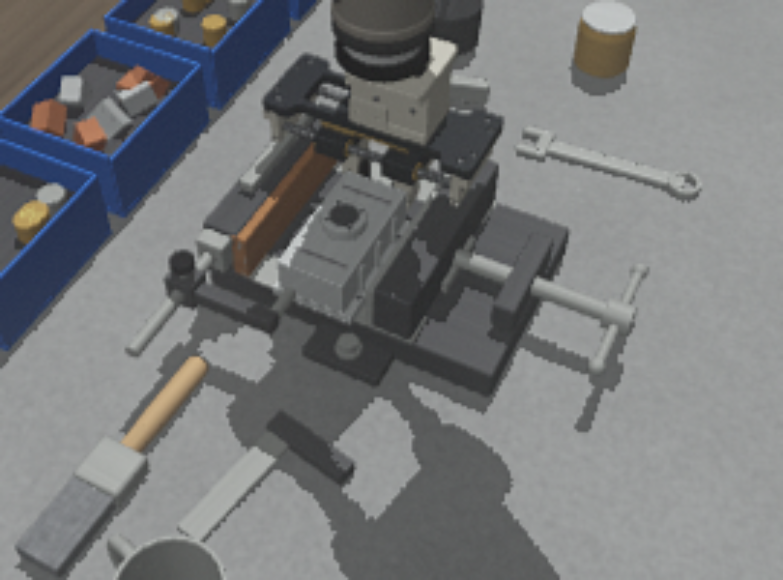

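View pics/scene7.png

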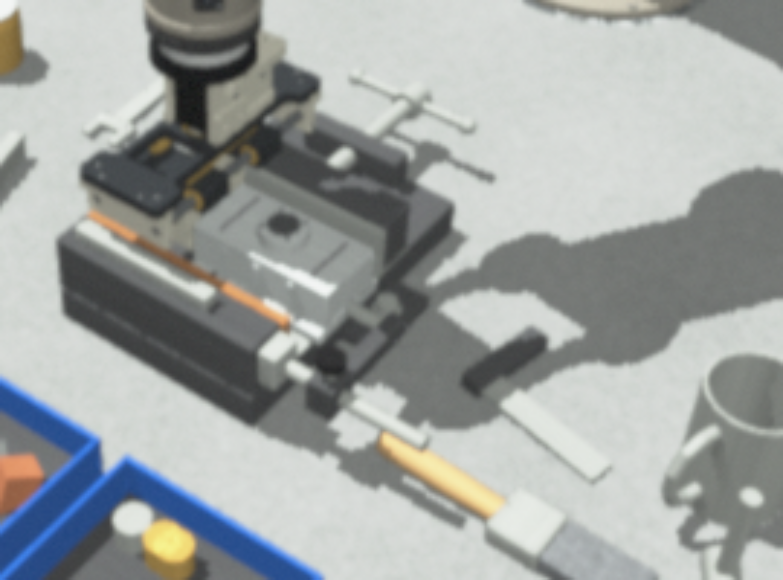

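>>> move_arm([
  {"dp":[0,0.001,0],"turn":[0,0,0]},
  {"dp":[0,0.002,0],"turn":[0,0,0]},
  {"dp":[0,0.003,0],"turn":[0,0,0]},
  {"dp":[0,0.0035,0],"turn":[0,0,0]},
  {"dp":[0,0.004,0],"turn":[0,0,0]},
])

```text
time: 8.15
tool_pos: [0.5996, -0.03, 0.0408]
tool_rot: [-2.938, 1.569, -2.957]
contact_force: [-0.8, -2.6, 0.5]
opening: 0.0302
```

```bash
python3 -c "
from h import *
st()"
```

```text
t 8.15 vise [-0.0099 -0.0296  0.0408] F [-0.74 -2.63  0.53] open 0.0302
```

Sliding drag ≈2.6 N. Creep.

>>> move_arm([
  {"dp":[0,0.0005,0],"turn":[0,0,0]},
  {"dp":[0,0.001,0],"turn":[0,0,0]},
  {"dp":[0,0.0015,0],"turn":[0,0,0]},
  {"dp":[0,0.002,0],"turn":[0,0,0]},
])

```text
time: 8.55
tool_pos: [0.5996, -0.0279, 0.0407]
tool_rot: [-2.976, 1.569, -2.995]
contact_force: [0.6, -3.2, 1.4]
opening: 0.0299
```

>>> move_arm([
  {"dp":[0,0.0005,0],"turn":[0,0,0]},
  {"dp":[0,0.001,0],"turn":[0,0,0]},
])

```text
time: 8.75
tool_pos: [0.5997, -0.0269, 0.0408]
tool_rot: [-2.976, 1.569, -2.994]
contact_force: [-1.1, -3.4, 2.4]
opening: 0.0299
```

>>> move_arm([
  {"dp":[0,0.0005,0],"turn":[0,0,0]},
])

```text
time: 8.85
tool_pos: [0.5996, -0.0264, 0.0407]
tool_rot: [-3.007, 1.569, -3.026]
contact_force: [1.2, -2.6, 1.6]
opening: 0.0301
```

>>> move_arm([
  {"dp":[0,0.0005,0],"turn":[0,0,0]},
])

```text
time: 8.95
tool_pos: [0.5996, -0.0259, 0.0407]
tool_rot: [-3.074, 1.569, -3.093]
contact_force: [0.3, -2.4, 0.9]
opening: 0.0302
```

```bash
python3 -c "
from h import *
st()
for n,(x,y) in dict(side=(150,130),scene=(200,140)).items():
  p,d=robot.read_camera(n);cv2.imwrite('pics/%s8.png'%n,cv2.resize(p[y:y+200,x:x+270,::-1],None,fx=2.9,fy=2.9));np.save('pics/%s8.npy'%n,d)"
python3 m.py 8 -0.01
```

```text
t 8.95 vise [-0.0099 -0.0255  0.0407] F [ 0.31 -2.44  0.93] open 0.0302
scene top 1049 [-10.   48.4] [ 64.9 116.6] 0.33 mean [-0.0045  0.0527  0.0758]
  boss 189 [-10.6  44.3] 20.2
  pin [[-0.0188, 0.092, 0.0509], [0.0061, 0.1162, 0.0617]]
side top 837 [-11.5  48.3] [116.3  66.4] 89.8 mean [-0.0153  0.055   0.0761]
  boss 153 [-13.   44.4] 20.0
  pin [[-0.0182, 0.1022, 0.0507], [0.0001, 0.1229, 0.0617]]
```

View pics/side8.png

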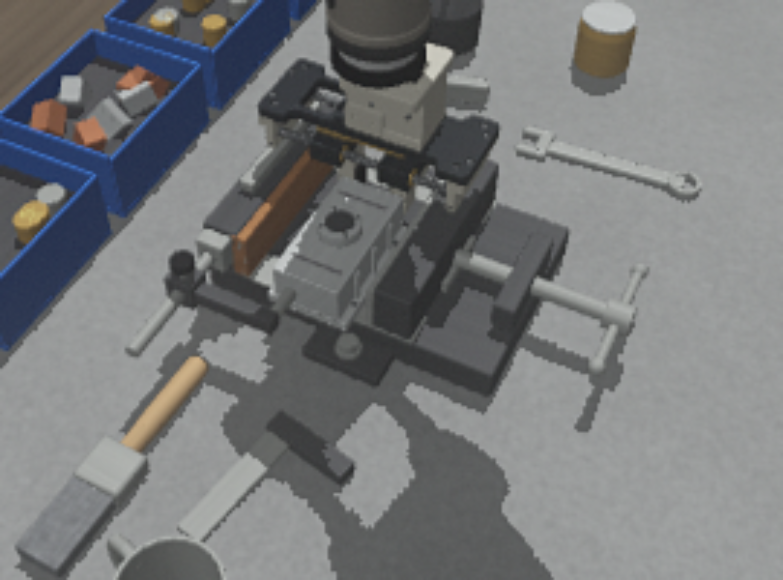

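>>> move_arm([
  {"dp":[0,0.0004,0],"turn":[0,0,0]},
  {"dp":[0,0.0004,0],"turn":[0,0,0]},
])

```text
time: 9.25
tool_pos: [0.5996, -0.0254, 0.0406]
tool_rot: [-3.11, 1.569, -3.128]
contact_force: [-0.2, -2.4, 2.1]
opening: 0.0297
```

>>> move_arm([
  {"dp":[0,0.0004,0],"turn":[0,0,0]},
  {"dp":[0,0.0004,0],"turn":[0,0,0]},
])

```text
time: 9.45
tool_pos: [0.5996, -0.025, 0.0406]
tool_rot: [-3.101, 1.569, -3.12]
contact_force: [-0.4, -2.4, 2.1]
opening: 0.03
```

>>> move_arm([
  {"dp":[0,0.0004,0],"turn":[0,0,0]},
  {"dp":[0,0.0004,0],"turn":[0,0,0]},
])

```text
time: 9.65
tool_pos: [0.5996, -0.0249, 0.0406]
tool_rot: [-2.846, 1.569, -2.864]
contact_force: [-0.0, -5.0, 1.2]
opening: 0.0297
```

>>> move_arm([
  {"dp":[0,0,0],"turn":[0,0,0]},
  {"dp":[0,0,0],"turn":[0,0,0]},
])

```text
time: 9.85
tool_pos: [0.5996, -0.0249, 0.0406]
tool_rot: [-2.92, 1.569, -2.939]
contact_force: [-1.2, -4.4, 2.2]
opening: 0.0302
```

```bash
python3 -c "
from h import *
st()
for n,(x,y) in dict(side=(150,130),scene=(200,140)).items():
  p,d=robot.read_camera(n);cv2.imwrite('pics/%s9.png'%n,cv2.resize(p[y:y+200,x:x+270,::-1],None,fx=2.9,fy=2.9));np.save('pics/%s9.npy'%n,d)
st()"
python3 m.py 9 -0.01
```

```text
t 9.85 vise [-0.01   -0.0246  0.0406] F [-1.09 -4.47  2.2 ] open 0.0302
t 9.95 vise [-0.01   -0.0246  0.0406] F [-0.09 -5.12  1.7 ] open 0.0299
scene top 1059 [-10.2  48.7] [117.5  66.5] 89.65 mean [-0.0045  0.0531  0.0759]
  boss 189 [-11.2  46. ] 19.8
  pin [[-0.0188, 0.0916, 0.0503], [0.0063, 0.1153, 0.0616]]
side top 835 [-11.9  48.8] [ 65.1 117.4] 0.07 mean [-0.0155  0.0556  0.0761]
  boss 150 [-12.3  45. ] 19.5
  pin [[-0.018, 0.1032, 0.0521], [0.0, 0.1221, 0.0616]]
```

View pics/side9.png

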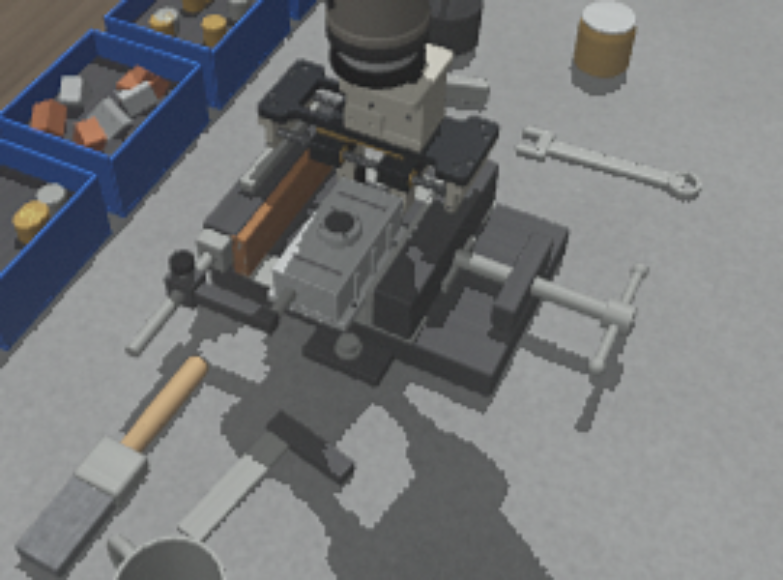

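View pics/scene9.png

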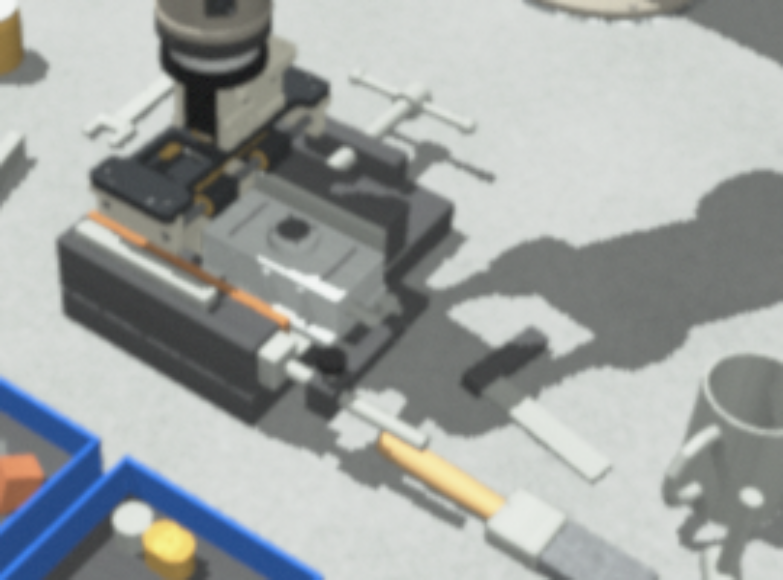

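>>> move_arm([
  {"dp":[0,0.0002,0],"turn":[0,0,0]},
  {"dp":[0,0.0002,0],"turn":[0,0,0]},
  {"dp":[0,0.0002,0],"turn":[0,0,0]},
])

```text
time: 10.25
tool_pos: [0.5996, -0.0249, 0.0406]
tool_rot: [-2.777, 1.569, -2.795]
contact_force: [0.1, -5.5, 1.6]
opening: 0.0302
```

>>> move_arm([
  {"dp":[0,-0.008,0],"turn":[0,0,0]},
  {"dp":[0,-0.02,0],"turn":[0,0,0]},
  {"dp":[-0.02,-0.025,0],"turn":[0,0,0]},
  {"dp":[-0.06,-0.025,0],"turn":[0,0,0]},
  {"dp":[-0.1,-0.025,0],"turn":[0,0,0]},
  {"dp":[-0.1,-0.01,-0.03],"turn":[0,0,0]},
  {"dp":[-0.1,0.01,-0.07],"turn":[0,0,0]},
  {"dp":[-0.1,0.024,-0.11],"turn":[0,0,0]},
  {"dp":[-0.1,0.024,-0.128],"turn":[0,0,0]},
  {"dp":[-0.1,0.024,-0.128],"turn":[0,0,0]},
])

```text
time: 11.25
tool_pos: [0.4698, 0.0023, 0.1409]
tool_rot: [2.974, 1.567, 2.956]
contact_force: [0.7, 0.1, -0.2]
opening: 0.0298
```

>>> move_arm([
  {"dp":[0.0,0,0],"turn":[0,0,0]},
  {"dp":[0,0,0],"turn":[0,0,0]},
], hand=0)

```text
time: 11.45
tool_pos: [0.4734, 0.0014, 0.1409]
tool_rot: [-3.072, 1.57, -3.091]
contact_force: [0.1, -1.2, -0.4]
opening: 0.0187
```

```bash
python3 -c "
from h import *
st();go(Ov+Rv@[-.138,0,.068])
for n,(x,y) in dict(side=(150,130),scene=(200,140)).items():
  p,d=robot.read_camera(n);cv2.imwrite('pics/%s10.png'%n,cv2.resize(p[y:y+200,x:x+270,::-1],None,fx=2.9,fy=2.9));np.save('pics/%s10.npy'%n,d)
st()"
python3 m.py 10 -0.05
```

```text
t 11.45 vise [-0.1366 -0.0006  0.1409] F [ 0.08 -1.16 -0.4 ] open 0.0187
dp [ 0.0729  0.0006 -0.0014] turn [-0.07 -0.04  0.  ]
t 11.55 vise [-0.1369 -0.0004  0.1407] F [-0.08  0.77 -0.3 ] open 0.0105
scene top 1097 [-9.9 45.9] [ 65.8 121.5] 1.9 mean [-0.0045  0.0508  0.0759]
  boss 187 [-10.1  45.3] 19.6
  pin [[-0.0177, 0.0922, 0.0509], [0.0064, 0.1159, 0.0611]]
side top 859 [-12.2  45.8] [ 65.5 121.6] 0.16 mean [-0.0152  0.0528  0.0762]
  boss 156 [-12.5  45.6] 19.6
  pin [[-0.0181, 0.1031, 0.0511], [0.0006, 0.127, 0.0621]]
```

View pics/scene10.png

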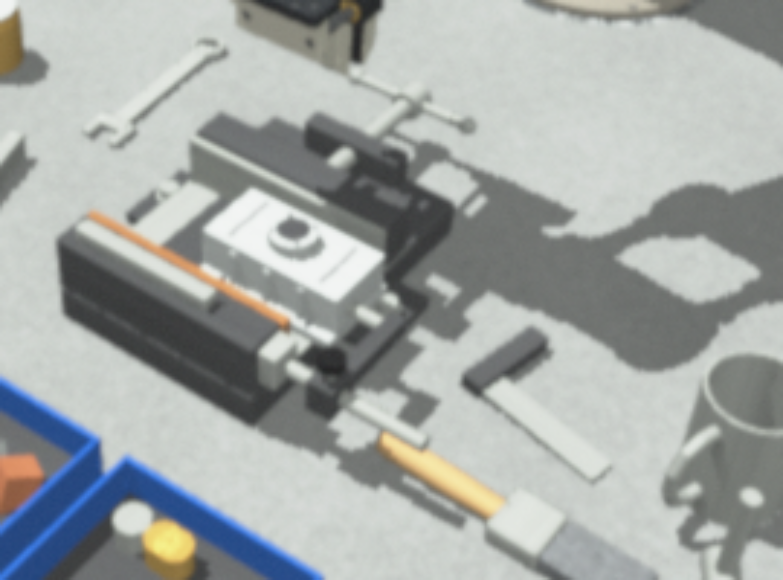

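View pics/side10.png

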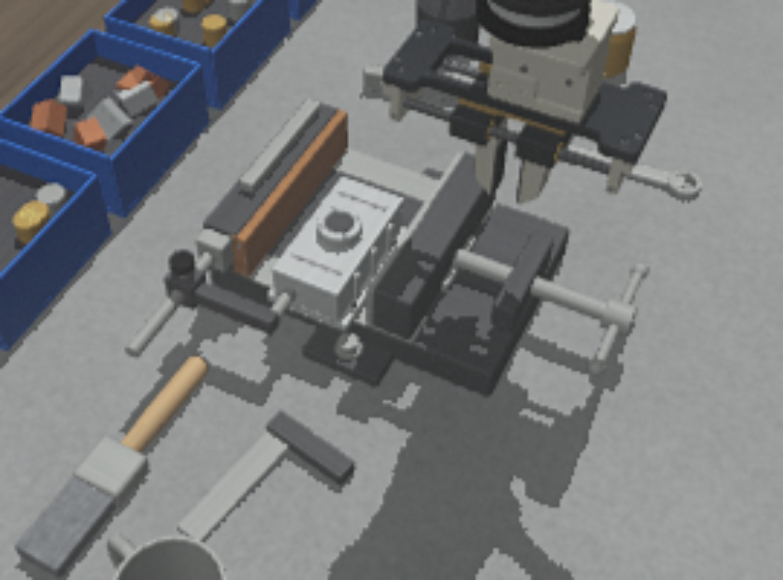

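>>> move_arm([
  {"dp":[0.02,0,0],"turn":[0,0,0]},
  {"dp":[0.045,0,0],"turn":[0,0,0]},
  {"dp":[0.065,0,0],"turn":[0,0,0]},
  {"dp":[0.073,0,0],"turn":[0,0,0]},
  {"dp":[0.073,0,0],"turn":[0,0,0]},
  {"dp":[0.073,0,0],"turn":[0,0,0]},
  {"dp":[0.073,0,0.005],"turn":[0,0,0]},
  {"dp":[0.073,0,0.01],"turn":[0,0,0]},
  {"dp":[0.073,0,0.014],"turn":[0,0,0]},
  {"dp":[0.073,0,0.016],"turn":[0,0,0]},
])

```text
time: 12.55
tool_pos: [0.4889, 0.0016, 0.0682]
tool_rot: [-2.762, 1.57, -2.78]
contact_force: [-0.2, 0.6, -0.4]
opening: 0.0008
```

```bash
python3 -c "
from h import *
st()"
```

```text
t 12.55 vise [-1.211e-01 -1.000e-04  6.820e-02] F [-0.21  0.6  -0.36] open 0.0008
```

>>> move_arm([
  {"dp":[0,0,0.001],"turn":[0,0,0]},
  {"dp":[0,0,0.002],"turn":[0,0,0]},
  {"dp":[0,0,0.003],"turn":[0,0,0]},
  {"dp":[0,0,0.004],"turn":[0,0,0]},
  {"dp":[0,0,0.005],"turn":[0,0,0]},
  {"dp":[0,0,0.006],"turn":[0,0,0]},
  {"dp":[0,0,0.007],"turn":[0,0,0]},
])

```text
time: 13.25
tool_pos: [0.4952, 0.0015, 0.0678]
tool_rot: [-3.091, 1.569, -3.109]
contact_force: [-0.2, -0.6, -0.3]
opening: 0.0006
```

>>> move_arm([
  {"dp":[0,0,0.001],"turn":[0,0,0]},
  {"dp":[0,0,0.002],"turn":[0,0,0]},
  {"dp":[0,0,0.003],"turn":[0,0,0]},
  {"dp":[0,0,0.004],"turn":[0,0,0]},
])

```text
time: 13.65
tool_pos: [0.4966, 0.0015, 0.0675]
tool_rot: [3.141, 1.563, 3.123]
contact_force: [-8.6, -1.3, 6.2]
opening: 0.0005
```

```bash
python3 -c "
from h import *
st()"
```

```text
t 13.65 vise [-0.1134 -0.      0.0675] F [-8.61 -1.44  6.15] open 0.0005
```

>>> move_arm([
  {"dp":[0,0,0.001],"turn":[0,0,0]},
  {"dp":[0,0,0.002],"turn":[0,0,0]},
  {"dp":[0,0,0.003],"turn":[0,0,0]},
  {"dp":[0,0,0.004],"turn":[0,0,0]},
  {"dp":[0,0,0.005],"turn":[0,0,0]},
  {"dp":[0,0,0.006],"turn":[0,0,0]},
  {"dp":[0,0,0.007],"turn":[0,0,0]},
])

```text
time: 14.35
tool_pos: [0.5036, 0.0014, 0.0675]
tool_rot: [3.133, 1.563, 3.115]
contact_force: [-8.8, -0.7, 6.6]
opening: 0.0004
```

```bash
python3 -c "
from h import *
st()"
```

```text
t 14.35 vise [-0.1065 -0.      0.0675] F [-8.8  -0.85  6.59] open 0.0004
```

>>> move_arm([
  {"dp":[0,0,0.001],"turn":[0,0,0]},
  {"dp":[0,0,0.002],"turn":[0,0,0]},
  {"dp":[0,0,0.003],"turn":[0,0,0]},
  {"dp":[0,0,0.004],"turn":[0,0,0]},
  {"dp":[0,0,0.005],"turn":[0,0,0]},
  {"dp":[0,0,0.006],"turn":[0,0,0]},
  {"dp":[0,0,0.007],"turn":[0,0,0]},
])

```text
time: 15.05
tool_pos: [0.5099, 0.0013, 0.0675]
tool_rot: [3.133, 1.562, 3.115]
contact_force: [-11.3, -0.5, 9.3]
opening: 0.0005
```

>>> move_arm([
  {"dp":[0,0,0.001],"turn":[0,0,0]},
  {"dp":[0,0,0.002],"turn":[0,0,0]},
  {"dp":[0,0,0.003],"turn":[0,0,0]},
  {"dp":[0,0,0.004],"turn":[0,0,0]},
  {"dp":[0,0,0.005],"turn":[0,0,0]},
])

```text
time: 15.55
tool_pos: [0.5149, 0.0012, 0.0675]
tool_rot: [3.135, 1.562, 3.116]
contact_force: [-11.5, -1.1, 8.7]
opening: 0.0005
```

```bash
python3 -c "
from h import *
st()
for n,(x,y) in dict(side=(150,130),scene=(200,140)).items():
  p,d=robot.read_camera(n);cv2.imwrite('pics/%s11.png'%n,cv2.resize(p[y:y+200,x:x+270,::-1],None,fx=2.9,fy=2.9));np.save('pics/%s11.npy'%n,d)
st()"
python3 m.py 11 -0.05
```

```text
t 15.55 vise [-0.0951 -0.      0.0675] F [-11.45  -1.34   8.67] open 0.0005
t 15.65 vise [-0.0949 -0.0001  0.0675] F [-10.7   -2.04   7.52] open 0.0001
scene top 1380 [-6.1 28.6] [155.9  77.7] 89.92 mean [-0.0043  0.0454  0.0754]
  boss 189 [-0.8 46.2] 19.8
  pin [[-0.0176, 0.1035, 0.0505], [0.0059, 0.1219, 0.0613]]
side top 934 [-7.4 43.5] [ 75.  127.8] 0.18 mean [-0.0092  0.0518  0.0761]
  boss 154 [-4.9 45.1] 20.1
  pin [[-0.0176, 0.1032, 0.0506], [0.0008, 0.1245, 0.0616]]
```

View pics/scene11.png

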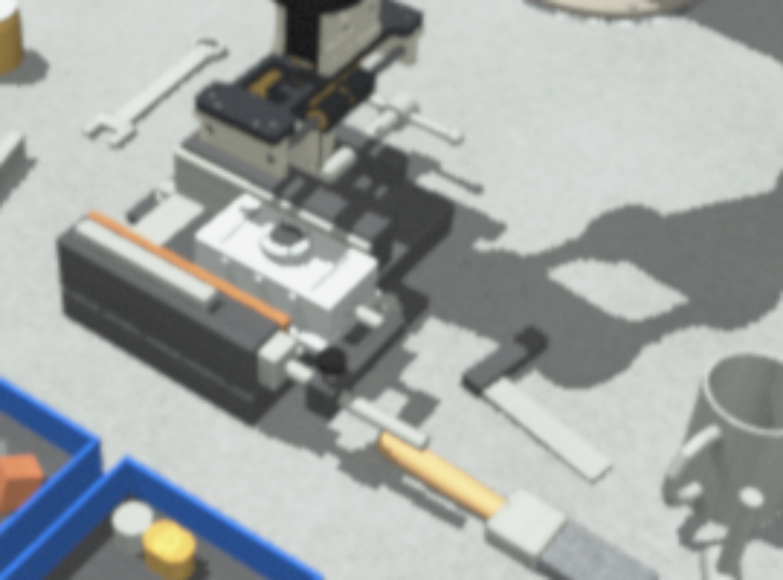

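View pics/side11.png

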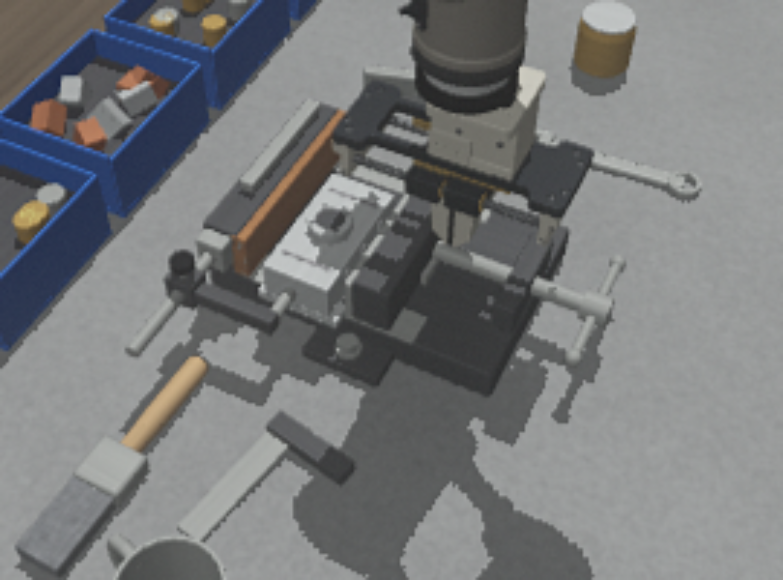

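>>> move_arm([
  {"dp":[0,0,0.001],"turn":[0,0,0]},
  {"dp":[0,0,0.002],"turn":[0,0,0]},
  {"dp":[0,0,0.003],"turn":[0,0,0]},
  {"dp":[0,0,0.004],"turn":[0,0,0]},
  {"dp":[0,0,0.005],"turn":[0,0,0]},
])

```text
time: 16.15
tool_pos: [0.5199, 0.0011, 0.0675]
tool_rot: [3.135, 1.562, 3.117]
contact_force: [-11.6, -1.3, 7.8]
opening: 0.0006
```

>>> move_arm([
  {"dp":[0,0,0.001],"turn":[0,0,0]},
  {"dp":[0,0,0.002],"turn":[0,0,0]},
  {"dp":[0,0,0.003],"turn":[0,0,0]},
])

```text
time: 16.45
tool_pos: [0.5229, 0.001, 0.0675]
tool_rot: [3.141, 1.562, 3.123]
contact_force: [-11.1, -0.7, 7.6]
opening: 0.0003
```

>>> move_arm([
  {"dp":[0,0,0.001],"turn":[0,0,0]},
  {"dp":[0,0,0.002],"turn":[0,0,0]},
])

```text
time: 16.65
tool_pos: [0.5249, 0.001, 0.0675]
tool_rot: [3.137, 1.562, 3.119]
contact_force: [-11.9, -1.0, 8.3]
opening: 0.0004
```

>>> move_arm([
  {"dp":[0,0,0.0006],"turn":[0,0,0]},
  {"dp":[0,0,0.0012],"turn":[0,0,0]},
  {"dp":[0,0,0.0018],"turn":[0,0,0]},
  {"dp":[0,0,0.0024],"turn":[0,0,0]},
])

```text
time: 17.05
tool_pos: [0.5273, 0.0009, 0.0675]
tool_rot: [3.141, 1.562, 3.123]
contact_force: [-11.5, -1.1, 8.5]
opening: 0.0002
```

>>> move_arm([
  {"dp":[0,0,0.0006],"turn":[0,0,0]},
  {"dp":[0,0,0.0012],"turn":[0,0,0]},
  {"dp":[0,0,0.0018],"turn":[0,0,0]},
  {"dp":[0,0,0.0024],"turn":[0,0,0]},
])

```text
time: 17.45
tool_pos: [0.5297, 0.0009, 0.0675]
tool_rot: [3.138, 1.562, 3.12]
contact_force: [-12.0, -0.8, 8.5]
opening: 0.0
```

```bash
python3 -c "
from h import *
st()
for n,(x,y) in dict(side=(150,130),scene=(200,140)).items():
  p,d=robot.read_camera(n);cv2.imwrite('pics/%s12.png'%n,cv2.resize(p[y:y+200,x:x+270,::-1],None,fx=2.9,fy=2.9));np.save('pics/%s12.npy'%n,d)
st()"
python3 m.py 12 -0.05
```

```text
t 17.45 vise [-0.0803 -0.0001  0.0675] F [-11.96  -1.01   8.46] open 0.0
t 17.55 vise [-0.0802 -0.0001  0.0675] F [-11.68  -0.8    7.8 ] open 0.0004
scene top 1763 [ 0.6 28.5] [ 91.5 156.2] 0.85 mean [0.0007 0.0419 0.0761]
  boss 188 [12.7 46.9] 20.3
  pin [[-0.0151, 0.104, 0.0514], [0.0062, 0.1226, 0.0619]]
side top 1114 [-1.4 43.6] [ 90.4 126.1] 2.43 mean [-0.0024  0.0499  0.0766]
  boss 148 [11.6 45.8] 19.4
  pin [[-0.0186, 0.091, 0.0516], [0.0001, 0.1185, 0.0615]]
```

View pics/side12.png

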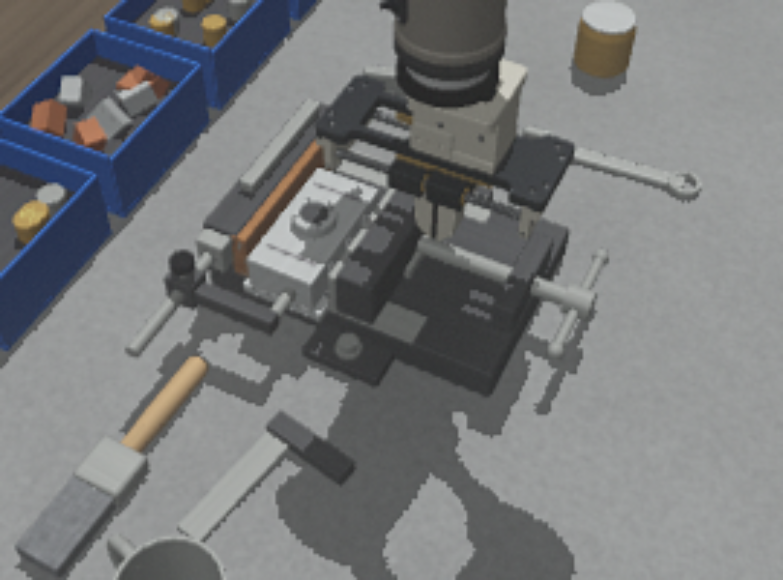

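>>> move_arm([
  {"dp":[0,0,0.0005],"turn":[0,0,0]},
  {"dp":[0,0,0.001],"turn":[0,0,0]},
  {"dp":[0,0,0.0015],"turn":[0,0,0]},
])

```text
time: 17.85
tool_pos: [0.5312, 0.0008, 0.0675]
tool_rot: [3.139, 1.562, 3.121]
contact_force: [-11.5, -1.5, 7.1]
opening: 0.0002
```

>>> move_arm([
  {"dp":[0,0,0.0005],"turn":[0,0,0]},
  {"dp":[0,0,0.001],"turn":[0,0,0]},
  {"dp":[0,0,0.0015],"turn":[0,0,0]},
])

```text
time: 18.15
tool_pos: [0.5327, 0.0008, 0.0675]
tool_rot: [3.141, 1.562, 3.123]
contact_force: [-11.9, -0.5, 9.1]
opening: 0.0004
```

>>> move_arm([
  {"dp":[0,0,0.0005],"turn":[0,0,0]},
  {"dp":[0,0,0.001],"turn":[0,0,0]},
])

```text
time: 18.35
tool_pos: [0.533, 0.0008, 0.0674]
tool_rot: [3.138, 1.56, 3.12]
contact_force: [-14.3, -1.3, 11.2]
opening: 0.0008
```

>>> move_arm([
  {"dp":[0,0,0.0005],"turn":[0,0,0]},
  {"dp":[0,0,0.001],"turn":[0,0,0]},
])

```text
time: 18.55
tool_pos: [0.5331, 0.0009, 0.0674]
tool_rot: [3.137, 1.558, 3.12]
contact_force: [-17.7, -2.0, 14.2]
opening: 0.0003
```

>>> move_arm([
  {"dp":[0,0,0.0005],"turn":[0,0,0]},
  {"dp":[0,0,0.0005],"turn":[0,0,0]},
])

```text
time: 18.75
tool_pos: [0.5331, 0.0008, 0.0674]
tool_rot: [3.137, 1.557, 3.119]
contact_force: [-17.7, -1.5, 14.0]
opening: 0.0006
```

>>> move_arm([
  {"dp":[0,0,0.0005],"turn":[0,0,0]},
  {"dp":[0,0,0.001],"turn":[0,0,0]},
  {"dp":[0,0,0.001],"turn":[0,0,0]},
])

```text
time: 19.05
tool_pos: [0.5332, 0.0008, 0.0674]
tool_rot: [3.137, 1.555, 3.119]
contact_force: [-20.9, -2.1, 17.0]
opening: 0.0002
```

```bash
python3 -c "
from h import *
st()"
```

```text
t 19.05 vise [-0.0769 -0.0001  0.0674] F [-20.9   -2.5   17.02] open 0.0002
```

>>> move_arm([
  {"dp":[0,0,-0.002],"turn":[0,0,0]},
  {"dp":[0,0,-0.004],"turn":[0,0,0]},
  {"dp":[0,0,-0.006],"turn":[0,0,0]},
  {"dp":[0,0,-0.009],"turn":[0,0,0]},
  {"dp":[0,0,-0.014],"turn":[0,0,0]},
  {"dp":[0,0,-0.02],"turn":[0,0,0]},
  {"dp":[-0.02,0,-0.022],"turn":[0,0,0]},
  {"dp":[-0.05,0,-0.022],"turn":[0,0,0]},
  {"dp":[-0.09,0,-0.04],"turn":[0,0,0]},
  {"dp":[-0.13,0,-0.08],"turn":[0,0,0]},
])

```text
time: 20.05
tool_pos: [0.465, 0.0018, 0.1946]
tool_rot: [-0.816, 1.57, -0.834]
contact_force: [0.2, 0.3, 1.3]
opening: 0.0003
```

>>> move_arm([
  {"dp":[0,0,-0.02],"turn":[0,0,0]},
  {"dp":[0,0,-0.02],"turn":[0,0,0]},
])

```text
time: 20.25
tool_pos: [0.4424, 0.0027, 0.1943]
tool_rot: [-2.519, 1.57, -2.538]
contact_force: [-0.2, 0.1, -0.5]
opening: 0.0005
```

```bash
python3 -c "
from h import *
st()
for n,(x,y) in dict(side=(150,130),scene=(200,140)).items():
  p,d=robot.read_camera(n);cv2.imwrite('pics/%s13.png'%n,cv2.resize(p[y:y+200,x:x+270,::-1],None,fx=2.9,fy=2.9));np.save('pics/%s13.npy'%n,d)
st()"
python3 m.py 13 -0.05
```

```text
t 20.25 vise [-0.1676  0.0002  0.1943] F [-0.18  0.06 -0.51] open 0.0005
t 20.35 vise [-1.656e-01 -1.000e-04  1.934e-01] F [ 0.02 -0.01 -0.24] open 0.0004
scene top 1829 [ 1.4 28.3] [156.7  92.9] 89.88 mean [0.001  0.0401 0.0762]
  boss 192 [17.2 45.3] 20.6
  pin [[-0.0118, 0.1037, 0.0523], [0.0058, 0.1253, 0.0615]]
side top 1246 [ 0.4 28.6] [ 90.3 156.4] 0.5 mean [-0.003   0.0451  0.0767]
  boss 147 [13.3 44.7] 20.3
  pin [[-0.0156, 0.0929, 0.0518], [0.0009, 0.1239, 0.0615]]
```

View pics/side13.png

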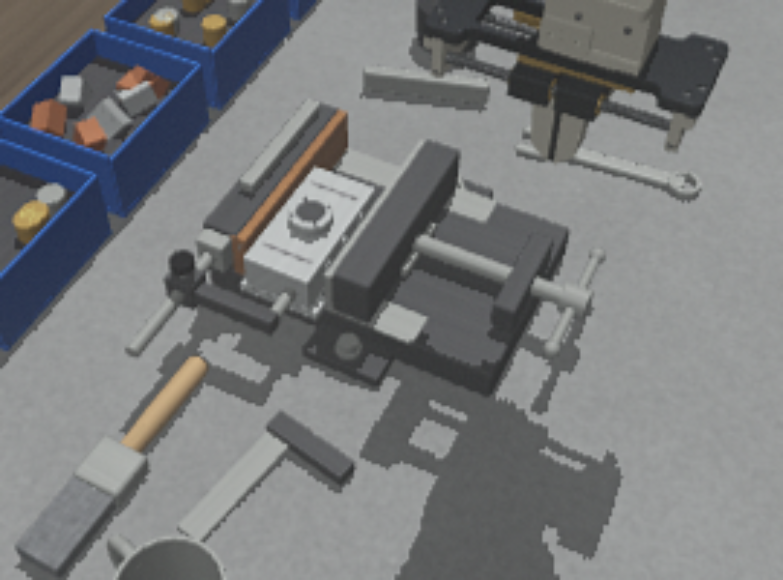

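View pics/scene13.png

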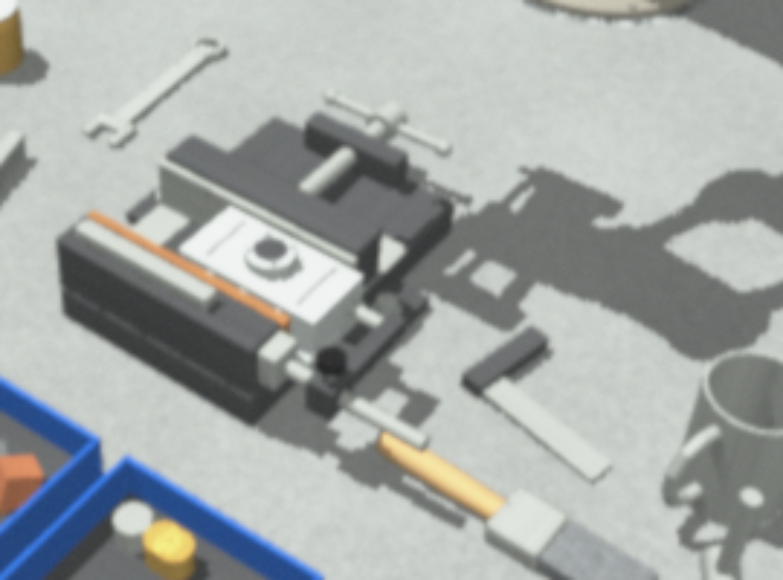

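```bash
python3 - <<'E'
from h import *
for n,dz in (('scene',.0037),('side',-.0005)):
  for k in (10,13):
    P=((cloud(robot.camera_info(n),np.load(f'pics/{n}{k}.npy'))-Ov)@Rv).reshape(-1,3);P[:,2]-=dz
    xc=-.011 if k==10 else .0145
    q=P[(P[:,2]>.07)&(P[:,2]<.0835)&(abs(P[:,0]-xc)<.033)&(P[:,1]>-.03)&(P[:,1]<.115)]
    r=cv2.minAreaRect((q[:,:2]*1000).astype(np.float32));print(n,k,np.round(r[0],1),np.round(r[1],1),round(r[2],2),'ymax',np.percentile(q[:,1],99).round(4))
    p=P[(P[:,2]>.058)&(P[:,2]<.068)&(abs(P[:,0]-.002)<.008)&(P[:,1]>.1)&(P[:,1]<.14)]
    print('   pin y min',np.sort(p[:,1])[:6].round(4))
E
```

```text
scene 10 [-10.9  45.4] [122.7  64. ] 89.39 ymax 0.1056
   pin y min [0.1042 0.1043 0.1044 0.1049 0.1049 0.105 ]
scene 13 [14.9 45.9] [121.4  65.6] 89.33 ymax 0.1054
   pin y min [0.1032 0.1041 0.1043 0.1047 0.1048 0.1048]
side 10 [-11.6  45.8] [ 64.3 121.6] 0.16 ymax 0.1052
   pin y min [0.1031 0.1035 0.1038 0.1039 0.104  0.1041]
side 13 [14.  45.8] [ 62.7 122.2] 0.14 ymax 0.1054
   pin y min [0.1037 0.1038 0.1039 0.1042 0.1044 0.1046]
```

Square (under 0.7°), end still at the pin, casting x ≈ 14.5 mm. Handing in.

```bash
python3 -c "
from h import *
print(robot.hand_in())"
```

```text
the job is handed in; nothing more can be done
None
```

I tipped the casting over with a high push and slid it to the stop with two spread fingers. I then pushed the moving jaw up by hand until it nipped the casting against the liner, and handed the job in at about 20 s. `hand_in` gives no verdict, so I don't know the result.

- **Lying position:** the casting lies on its machined face with the boss up. The last camera fits put it within about 0.7° of square and at x ≈ +14 to +15 mm in the vise frame.
- **Work stop:** the drag while sliding was about 2.5 N and rose to 5–5.5 N at the pin with the casting no longer moving. That is roughly 3 N on the stop, well under the 10 N at which it slips. After the nip the end of the casting was still at the pin within camera noise, and I saw no shift of the stop.
- **Nip:** the jaw slid at about 9 N. My final push was 21 N, so the jaw pressed on the casting with about 12 N before I backed off. The force left in the nip after I let go was not measured; I expect up to about 9 N, which is what the jaw's friction can hold.
- **The rest:** the gripper is clear of the vise, and in the last pictures nothing else in view had moved. I did not measure each bystander's position at the end.

Two things did not go to plan. One move call was refused because I left out the turn, with no effect on the run. The push on the jaw also carried an unexpected vertical force of up to 17 N, from the finger rubbing on the jaw's back.

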